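Tip the plug bin, scoop out the core plugs and weigh them

TASK

Tip the grey bin up by its bar handle as far as it goes, so that the three loose white core plugs gather at its low end, and leave it tipped. Then scoop all three plugs out of that corner with the aluminium hand scoop, without touching them with the gripper, and carry the scoop so that nothing falls out. Set the scoop down level on the middle of the scale's platform with all three plugs still in it; leave the label rolls and the cardboard ring where they are.

Things in the scene. Friction and masses are not known exactly. Their poses are not given: they have to be found in the camera images.
- binstand: Fixed black base plate of the tipping bin, 280 x 150 x 14 mm, flat on the table, origin at the centre of its underside. Its x axis (level) points to the hinged end of the bin, the later low end; the bin's length lies along x, its width along y, z is up. The hinge line is parallel to y, 120 mm along +x and 30 mm above the origin.
- bin (a joint): Hinge of the open grey bin, rad: 0 flat (start), 0.45 fully tipped against its stop, handle end up. Stiff: stays where left; the handle lifts with about 11 N. Bin 270 x 120 mm, inside 262 (floor) x 112 mm, 70 mm high (95 mm near the low end), walls 4 mm, floor 5 mm; underside level with the hinge line when flat.
- bin_corner (a point): Middle of the bin's low inner edge, where the floor meets the inner face of the low end wall; turns with the bin. Its x axis runs along the floor to the low end, y across the bin, z square to the floor, out of the bin. It lies 11 mm along x and 5 mm along z from the hinge line. The low end wall leans inwards over the floor by 0.25 rad and is 95 mm high along its slope.
- bin_handle (a point): Middle of the steel bar handle at the other end of the bin, 12 mm thick, 90 mm long, parallel to y; turns with the bin (axes as bin_corner). It stands 45 mm clear of the end wall's outer face, 300 mm along -x and 60 mm along z from the hinge line; 90 mm above the table when the bin is flat.
- scoop: Loose aluminium hand scoop, about 0.2 kg, standing on the table. Origin at the centre of its flat underside; x points out of its open mouth, y across, z up. Pan 121 mm long (x = -60 to +61 mm), 98 mm wide; floor 3 mm thick; back wall and sides 42 mm high, 3 mm thick; the sides drop to 10 mm at x = 20 mm and end at x = 48 mm.
- scoop_lip (a point): Middle of the scoop's lip edge, 61 mm along x from the scoop's origin at the height of its underside. From this thin edge a ramp rises to a ridge 5.5 mm above the underside (2.5 mm above the pan floor) at x = 55 mm, which keeps the plugs from rolling out.
- scoop_grip (a point): Middle of the scoop's black grip bar, 125 mm straight above the scoop's origin. The bar runs across the pan along y on a post at each side: 16 mm thick along x, 36 mm high, 98 mm long.
- plug0: One of three like white plastic core plugs: barrel with round ends, 28 mm diameter, 62 mm long, 25 g, slick (friction about 0.25 on bin and scoop). Origin at its middle, x along its length.
- plug1: Second core plug, same as plug0.
- plug2: Third core plug, same as plug0.
- scale: Fixed counting scale: grey body and a steel platform 190 x 210 mm (x, y); origin at the centre of its underside on the table, z up. A low read-out, 30 mm high, juts out on its -x side to 140 mm from the origin.
- scale_top (a point): Centre of the platform's top face, 48 mm above the table; axes as the scale.
- roll_wide: Bystander: label roll standing on end, 84 mm diameter, 75 mm high, origin at the centre of its underside.
- roll_tall: Bystander: label roll standing on end, 66 mm diameter, 110 mm high, origin at the centre of its underside.
- core_ring: Bystander: empty cardboard ring, 70 mm diameter, 30 mm high, origin at the centre of its underside.
Mind the look-alikes: they are no part of the job. Leave any blue or orange look-alike of the plug0 alone.

How it is judged:
By the outcome, as a careful person would: the job done as asked, in the order asked, and still so for the second after the job is handed in, with the robot touching nothing.
It also fails if it takes over 72 s, if anything falls off the work surface, if the arm or the gripper's body presses on something with over 40 N, if the wrist force passes 120 N, or if a joint passes its speed limit or range.

ROBOT

A 6-joint arm with a two-finger parallel gripper is mounted at the origin on the work surface. World frame = base frame: x ahead of the robot, y to its left, z up, the work surface at z = 0. Lengths are in m, angles in rad, forces in N, time in s.
With the tool pointing down it reaches from about 0.35 to 0.975 m from the base axis. Payload 4.9 kg.
Tool frame: the origin (TCP) lies midway between the tips of the shut fingers; the grasp point (between the pads) lies 19 mm behind it; z points along the fingers, y is the line along which they close (so a half turn about z gives the same grasp; the last joint's range is limited). The gripper opens to 85 mm and grips with 20 to 120 N. Pads are 22 mm wide; open, the fingers measure 114 mm over their backs; the gripper's body (76 mm by 85 mm) begins 54 mm behind the grasp point. The pads swing forward as they close: fully open they stand 13 mm farther back than shut.
Start: joints at [1.077, 0.053, 1.613, -0, 1.476, -0.119], TCP at [0.229, 0.582, 0.202] pointing down, gripper open.
Joint ranges: [-3.01, 3.01], [-1.01, 2.22], [0.06, 2.58], [-1.02, 4.17], [0.09, 2.62], [-3.14, 3.14]. Speed limits (rad/s): [2.57, 2.57, 3.14, 3.14, 3.14, 3.14].

INTERFACE

Orientations are given as a unit quaternion [w, x, y, z].
In Python, from plant import state, grab_frame, job_done, cut_out, place_of gives the robot as it stands.
- The arm moves only by the tool jog_arm, never from a script. Its argument "motion" is text: rows parted by semicolons, each of 7 numbers parted by spaces: the opening in per cent of the stroke, from 0 (shut) to 100 (fully open), then the shift along the tool's x, y, z as a fraction of full scale, then the turn, a rotation vector about the tool's x, y, z as a fraction of full scale. A call has exactly 5 rows; each row is the pose to reach, as a shift and turn from the pose commanded when the call began, along the tool's axes at that moment; what a row does not reach only later rows make up. Full scale, the value 1, is 50 cm for a shift and 1.5 rad for a turn. A row lasts 1/8 s, in which the tool goes at most 62.5 mm and 10.7 degrees, less where a joint would pass 70% of its speed; a pose out of reach is approached as far as the arm can. A call with a number of a shift or a turn outside -1 to 1 is refused whole. A call with a gripper value outside its range is refused whole. The fingers move at their own pace and stop on an object; the grip force is fixed at half the most. Time passes only in rows, so rows that repeat a pose let the fingers close, or fill a call up. It gives the time, the measured TCP pose, the force, the opening and the grip force at its end, in the units of the state.
- state(): the state, without advancing time (a new reading comes with each control period).
- grab_frame(name): name is "scene" or "top" or "wrist"; returns a dict with "color" (384x512x3 uint8, red, green, blue), "range_z" (384x512 float32, m along the optical axis (not along the pixel's ray), 0 where there is no reading), "intrinsics" (3x3 intrinsics, pixels), "k1" (the pictures are not rectified: a ray, as slopes to the right and down, at radius r is drawn at 1 + k1 r^2 times it, then the intrinsics apply), "world_from_camera" (4x4, takes a point from camera to world coordinates). Camera axes: x right, y up, looking along -z (the intrinsics and any distortion apply to the point x, -y, -z); pixel columns grow to the right and rows downward; lengths in m; the calibration is good to about 2 mm. A picture is of the moment at which its call begins.
- job_done(): hands the job in; it is judged then, once.
Trained networks look in the newest picture that a camera, given by its name, has taken for a name from the list of things; names that differ only in an ending like _2 or _b are one class to them, and where a whole thing is asked for, a point or a joint stands for the part that bears it (a point fixed in the world has none). Each returns a list of dicts, best first, with "p" (0 to 1); they miss things now and then, are a little off and sometimes report something else, mostly with a low value. They report only what shows in the picture. A call takes as long as a camera call. They do not tell look-alikes from the thing itself.
- cut_out(camera, thing): "pixels" (384x512 bool, what is visible of it).
- place_of(camera, thing): "at" ([x, y, z] in m, in world coordinates, good to about 4 mm: a listed point, or the origin of a listed thing).
The state is a dict: "time": time; "joint_pos": joint angles; "joint_vel": joint speeds; "joint_efforts": joint torques, N m; "tool_pos": TCP position; "tool_rot": TCP orientation; "contact_force": force on the tool from outside, world axes, zero at the start; "ft_torque": the same for the moment, N m; "gripper_width": opening from 0.0 (shut) to 1.0 (fully open); "grasp_force": force on a finger pad.
Only numpy, scipy, OpenCV 4.12 (cv2) and the standard library are available. Lean on these libraries where they do the work, as an engineer would, in place of code of your own. Each camera call takes 0.05 s, during which the arm holds its last target. There are 200 camera calls.

## Working session

There is one attempt and no reset: what is moved stays moved. The work goes in short steps, Python scripts to look and compute and a tool call to move; the robot and the scene stay as the last step left them, time stands still between calls to the robot, and variables do not carry over. Pictures are saved under pics/ and viewed, at most 10 in all, crops included, and the job is handed in when it is done.

Besides the shell and the picture viewer there is one more tool, called after "Request:" as name(argument=value, ...), one argument or row to a line, values as JSON. jog_arm: Moves the arm, as the interface text tells. Shift numbers are shares of 50 cm and turn numbers shares of 1.5 rad, none past 1 either way. Its arguments: {"type":"object","properties":{"motion":{"type":"string"}},"required":["motion"]}

```bash
ls; mkdir -p pics; cat > h.py <<'E'
import numpy as np, cv2
from plant import *
from scipy.spatial.transform import Rotation as R
def snap(cam,name=None):
    f=grab_frame(cam)
    if name: cv2.imwrite('pics/'+name+'.png',f['color'][:,:,::-1])
    return f
def cloud(f):
    K=f['intrinsics'];h,w=f['range_z'].shape
    u,v=np.meshgrid(np.arange(w),np.arange(h))
    xd=(u-K[0,2])/K[0,0];yd=(v-K[1,2])/K[1,1]
    x,y=xd.copy(),yd.copy()
    for _ in range(10):
        s=1+f['k1']*(x*x+y*y);x=xd/s;y=yd/s
    z=f['range_z'];T=f['world_from_camera']
    P=np.stack([x*z,-y*z,-z],-1)@T[:3,:3].T+T[:3,3]
    P[z==0]=np.nan
    return P
E
python3 - <<'E'
from h import *
np.set_printoptions(precision=4,suppress=True)
for cam in ['top','scene']:
    f=snap(cam,cam+'0')
    print(cam,f['world_from_camera'])
    for t in ['binstand','bin_corner','bin_handle','scoop','scoop_lip','scoop_grip','plug0','scale','scale_top','roll_wide','roll_tall','core_ring']:
        print(t,[(np.round(d['at'],3).tolist(),round(d['p'],2)) for d in place_of(cam,t)][:5])
s=state();print(s)
a=cv2.imread('pics/top0.png');b=cv2.imread('pics/scene0.png')
E
```

```text
pics
top [[ 0.0038  0.9884 -0.1517  0.358 ]
 [-0.9997  0.0071  0.0214  0.0389]
 [ 0.0223  0.1516  0.9882  1.2959]
 [ 0.      0.      0.      1.    ]]
binstand [([0.541, 0.042, -0.0], 0.75)]
bin_corner [([0.566, 0.166, 0.038], 0.67)]
bin_handle [([0.516, -0.134, 0.093], 0.68)]
scoop [([0.448, -0.326, -0.0], 0.56), ([0.466, 0.37, 0.05], 0.53)]
scoop_lip [([0.457, -0.265, -0.003], 0.63)]
scoop_grip [([0.445, -0.319, 0.125], 0.74)]
plug0 [([0.718, -0.032, 0.014], 0.78), ([0.547, -0.043, 0.051], 0.73), ([0.606, -0.18, 0.014], 0.72), ([0.514, -0.135, 0.093], 0.66), ([0.572, 0.116, 0.05], 0.6)]
scale [([0.468, 0.367, 0.003], 0.9)]
scale_top [([0.466, 0.367, 0.05], 0.92), ([0.362, 0.026, -0.002], 0.66)]
roll_wide [([0.707, 0.302, 0.002], 0.6)]
roll_tall [([0.705, -0.323, -0.001], 0.59), ([0.447, -0.322, 0.128], 0.4)]
core_ring [([0.458, -0.265, -0.002], 0.56), ([0.708, 0.3, -0.001], 0.48), ([0.362, 0.024, 0.001], 0.47)]
scene [[-0.0483 -0.8008  0.597   1.1108]
 [ 0.9987 -0.0305  0.0398  0.0705]
 [-0.0137  0.5982  0.8012  0.8603]
 [ 0.      0.      0.      1.    ]]
binstand [([0.543, 0.045, -
[... 465 characters left out ...]
[([0.464, 0.372, 0.046], 0.84), ([0.466, 0.37, 0.002], 0.36)]
roll_wide [([0.709, 0.302, 0.002], 0.73)]
roll_tall [([0.71, -0.323, 0.001], 0.85)]
core_ring [([0.366, 0.026, 0.001], 0.62)]
{'time': 1.3, 'joint_pos': array([ 1.077 ,  0.0527,  1.6129,  0.    ,  1.476 , -0.119 ]), 'joint_vel': array([-0.0002, -0.001 , -0.0001, -0.0016, -0.0011,  0.0009]), 'joint_efforts': array([  0.0008, -39.3669, -37.0461,   0.    ,   0.0005,  -0.    ]), 'tool_pos': array([0.2288, 0.5816, 0.202 ]), 'tool_rot': array([-0.    ,  0.1863,  0.9825, -0.    ]), 'contact_force': array([-0.1595,  0.2341, -0.0906]), 'ft_torque': array([ 0.029 , -0.0143, -0.0276]), 'grasp_force': 0.0, 'gripper_width': 1.0013822587031938}
```

View images.

View pics/top0.png

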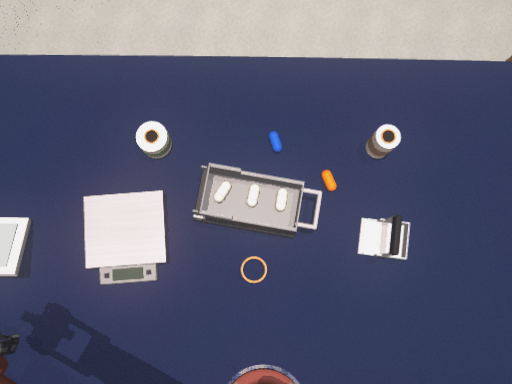

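View pics/scene0.png

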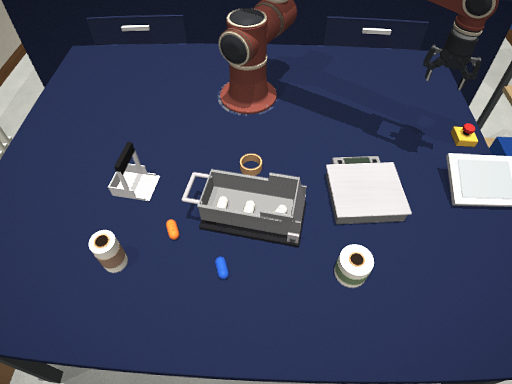

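```bash
cat >> h.py <<'E'
YB=np.deg2rad(80.75); O=np.array([.5445,.042,0])
def rot(yaw,tilt=0):
    "tool pointing down, tool y along the heading yaw; tilt = mouth-down (bin-like) pitch"
    ey=np.array([np.cos(yaw),np.sin(yaw),0]); z=np.array([0,0,-1.])
    M=np.stack([np.cross(ey,z),ey,z],1)
    side=np.array([-np.sin(yaw),np.cos(yaw),0])
    return R.from_rotvec(side*tilt)*R.from_matrix(M)
def q2r(q): return R.from_quat([q[1],q[2],q[3],q[0]])
def rows(targets,start=None):
    "targets: list of (pos,Rot,open%)"
    s=state()
    p0,r0=(s['tool_pos'],q2r(s['tool_rot'])) if start is None else start
    out=[]
    for p,r,g in targets:
        d=r0.inv().apply(np.array(p)-p0)/.5; w=(r0.inv()*r).as_rotvec()/1.5
        out.append(' '.join(['%d'%g]+['%.3f'%(x+0) for x in list(d)+list(w)]))
    print('; '.join(out))
    return targets[-1][:2]
def bl(x,z,tilt,y=0,yaw=None,o=None):
    "world point of hinge-relative bin-plane coords x,z after tilt"
    yaw=YB if yaw is None else yaw; o=O if o is None else o
    ex=np.array([np.cos(yaw),np.sin(yaw),0]); ey=np.array([-ex[1],ex[0],0])
    c,s=np.cos(tilt),np.sin(tilt)
    return o+ex*(.12+c*x+s*z)+ey*y+np.array([0,0,.03-s*x+c*z])
E
python3 - <<'E'
from h import *
r=rot(YB)
h=bl(-.3,.06,0); print(h)
a=rows([((.37,.25,.26),r,40)]*5)
b=rows([(h+[0,0,.10],r,40)]*5,a)
c=rows([(h+[0,0,-.019],r,40)]*5,b)
E
```

```text
[ 0.51556634 -0.13565935  0.09      ]
40 -0.506 -0.514 -0.116 -0.000 -0.000 -0.142; 40 -0.506 -0.514 -0.116 -0.000 -0.000 -0.142; 40 -0.506 -0.514 -0.116 -0.000 -0.000 -0.142; 40 -0.506 -0.514 -0.116 -0.000 -0.000 -0.142; 40 -0.506 -0.514 -0.116 -0.000 -0.000 -0.142
40 -0.411 -0.714 0.140 0.000 0.000 0.000; 40 -0.411 -0.714 0.140 0.000 0.000 0.000; 40 -0.411 -0.714 0.140 0.000 0.000 0.000; 40 -0.411 -0.714 0.140 0.000 0.000 0.000; 40 -0.411 -0.714 0.140 0.000 0.000 0.000
40 0.000 0.000 0.238 0.000 0.000 0.000; 40 0.000 0.000 0.238 0.000 0.000 0.000; 40 0.000 0.000 0.238 0.000 0.000 0.000; 40 0.000 0.000 0.238 0.000 0.000 0.000; 40 0.000 0.000 0.238 0.000 0.000 0.000
```

Request:
jog_arm(
  motion="40 -0.506 -0.514 -0.116 0 0 -0.142; 40 -0.506 -0.514 -0.116 0 0 -0.142; 40 -0.506 -0.514 -0.116 0 0 -0.142; 40 -0.506 -0.514 -0.116 0 0 -0.142; 40 -0.506 -0.514 -0.116 0 0 -0.142",
)

```text
time: 1.92
tool_pos: [0.3501, 0.296, 0.2522]
tool_rot: [0.001, 0.081, 0.997, 0.0]
contact_force: [0.8, -0.5, 0.3]
gripper_width: 0.397
grasp_force: 0.0
```

```bash
cat > go1.py <<'E'
from h import *
r=rot(YB)
h=bl(-.3,.06,0)
s=state(); print(s['time'],s['tool_pos'])
rows([(h+[0,0,.10],r,40)])
E
python3 go1.py
```

```text
1.925 [0.35014946 0.2960062  0.25219596]
40 -0.465 -0.799 0.124 0.000 0.001 0.000
```

Request:
jog_arm(
  motion="40 -0.465 -0.799 0.124 0 0 0; 40 -0.465 -0.799 0.124 0 0 0; 40 -0.465 -0.799 0.124 0 0 0; 40 -0.465 -0.799 0.124 0 0 0; 40 -0.465 -0.799 0.124 0 0 0",
)

```text
time: 2.55
tool_pos: [0.4609, 0.0064, 0.2103]
tool_rot: [0.001, 0.081, 0.997, 0.0]
contact_force: [0.4, 0.9, -0.9]
gripper_width: 0.397
grasp_force: 0.0
```

Request:
jog_arm(
  motion="40 -0.09 -0.2 0 0 0 0; 40 -0.09 -0.2 0 0 0 0; 40 -0.09 -0.2 0 0 0 0; 40 -0.09 -0.2 0 0 0 0; 40 -0.09 -0.2 0 0 0 0",
)

```text
time: 3.18
tool_pos: [0.4885, -0.0963, 0.2101]
tool_rot: [0.0, 0.08, 0.997, 0.0]
contact_force: [0.6, 0.4, 0.3]
gripper_width: 0.398
grasp_force: 0.0
```

```bash
cat > go1.py <<'E'
from h import *
f=snap('wrist','w1')
for t in ['bin_handle','bin_corner','binstand']: print(t,[(np.round(d['at'],3).tolist(),round(d['p'],2)) for d in place_of('wrist',t)][:3])
r=rot(YB)
h=bl(-.3,.06,0)
s=state(); print(s['time'],s['tool_pos'])
rows([(h+[0,0,.10],r,40)]); rows([(h+[0,0,-.019],r,40)])
E
python3 go1.py
```

```text
bin_handle [([0.513, -0.138, 0.09], 0.85)]
bin_corner [([0.566, 0.17, 0.036], 0.65)]
binstand [([0.546, 0.044, 0.0], 0.74), ([0.57, 0.11, 0.048], 0.42)]
3.375 [ 0.48863736 -0.09663738  0.21021125]
40 -0.066 -0.068 0.040 -0.000 0.000 0.001
40 -0.066 -0.068 0.278 -0.000 0.000 0.001
```

Request:
jog_arm(
  motion="40 -0.064 -0.07 0.04 0 0 0; 40 -0.064 -0.07 0.07 0 0 0; 40 -0.064 -0.07 0.17 0 0 0; 40 -0.064 -0.07 0.278 0 0 0; 40 -0.064 -0.07 0.278 0 0 0",
)

```text
time: 4.0
tool_pos: [0.5101, -0.1347, 0.0659]
tool_rot: [-0.005, 0.08, 0.997, 0.002]
contact_force: [0.6, 0.6, -0.1]
gripper_width: 0.399
grasp_force: 0.0
```

Request:
jog_arm(
  motion="0 0 0 0 0 0 0; 0 0 0 0 0 0 0; 0 0 0 0 0 0 0; 0 0 0 0 0 0 0; 0 0 0 0 0 0 0",
)

```text
time: 4.62
tool_pos: [0.5148, -0.1373, 0.0714]
tool_rot: [0.0, 0.081, 0.997, -0.0]
contact_force: [-0.3, -0.7, 0.5]
gripper_width: -0.001
grasp_force: 0.0
```

```bash
cat > go2.py <<'E'
from h import *
s=state(); p0=s['tool_pos'];r0=q2r(s['tool_rot']);print(p0,s['gripper_width'],s['grasp_force'],s['contact_force'])
H=bl(0,0,0); ex=np.array([np.cos(YB),np.sin(YB),0]);side=np.array([-ex[1],ex[0],0])
T=[]
for k in range(1,11):
    q=R.from_rotvec(side*.046*k)
    T.append((H+q.apply(p0-H),q*r0,0))
a=rows(T[:5],(p0,r0)); rows(T[5:],a)
E
python3 go2.py
```

```text
[ 0.51475405 -0.137273    0.07143739] -0.0005971344086417144 0.0 [-0.31047597 -0.66703103  0.52594217]
0 -0.000 0.004 -0.028 0.031 -0.000 -0.000; 0 -0.000 0.010 -0.055 0.061 -0.000 -0.000; 0 -0.000 0.017 -0.082 0.092 -0.000 -0.000; 0 -0.000 0.025 -0.109 0.123 -0.000 -0.000; 0 -0.000 0.035 -0.135 0.153 -0.000 -0.000
0 -0.000 0.004 -0.028 0.031 -0.000 -0.000; 0 -0.000 0.010 -0.055 0.061 -0.000 -0.000; 0 -0.000 0.017 -0.082 0.092 -0.000 -0.000; 0 -0.000 0.025 -0.109 0.123 -0.000 -0.000; 0 -0.000 0.035 -0.135 0.153 -0.000 -0.000
```

```bash
python3 - <<'E'
from h import *
a=snap('wrist')['color']
b=cv2.imread('pics/w1.png')[:,:,::-1]
c=snap('scene')['color'][110:270,150:330]
c=cv2.resize(c,None,fx=2,fy=2)
im=np.zeros((600,800,3),np.uint8)
im[:288,:384]=cv2.resize(a,(384,288)); im[:288,400:784]=cv2.resize(b,(384,288)); im[290:290+310,:360]=c[:310]
cv2.imwrite('pics/m1.png',im[:,:,::-1])
for t in ['bin_handle']: print(t,[(np.round(d['at'],3).tolist(),round(d['p'],2)) for cam in ('wrist','scene','top') for d in place_of(cam,t)[:1]])
E
```

```text
bin_handle [([0.515, -0.137, 0.09], 0.83), ([0.458, -0.261, -0.001], 0.53), ([0.516, -0.134, 0.093], 0.68)]
```

View pics/m1.png

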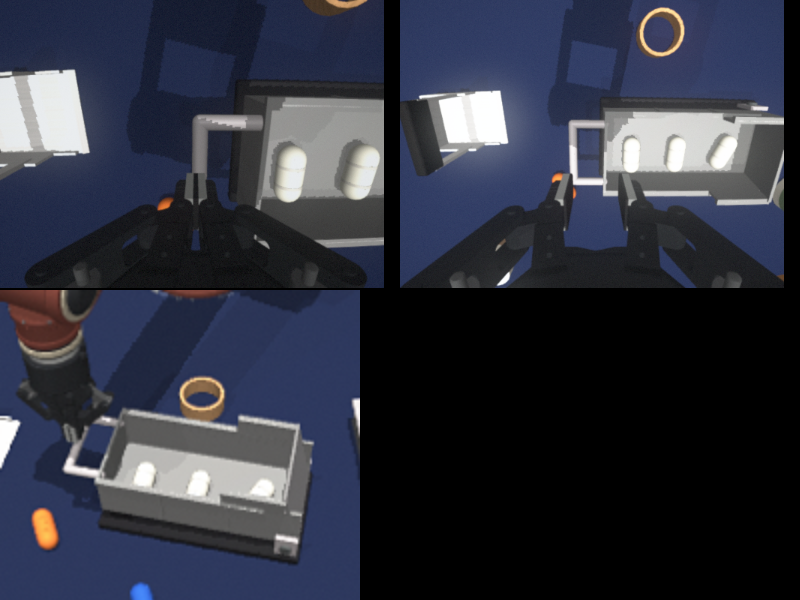

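```bash
python3 - <<'E'
from h import *
f=snap('wrist'); P=cloud(f); np.set_printoptions(precision=3,suppress=True)
for v in (170,190,210,225,240,260):
    print(v,[(u,P[v,u].round(3).tolist()) for u in range(244,292,6)])
a=cv2.resize(f['color'][150:310,190:350],(600,600),interpolation=cv2.INTER_CUBIC)
cv2.imwrite('pics/m2.png',a[:,:,::-1])
s=state();print(s)
E
```

```text
170 [(244, [0.493, -0.147, 0.001]), (250, [0.494, -0.142, 0.001]), (256, [0.473, -0.131, 0.093]), (262, [0.473, -0.128, 0.097]), (268, [0.473, -0.125, 0.096]), (274, [0.474, -0.122, 0.096]), (280, [0.474, -0.118, 0.096]), (286, [0.475, -0.115, 0.096])]
190 [(244, [0.511, -0.15, 0.002]), (250, [0.513, -0.145, 0.001]), (256, [0.485, -0.133, 0.092]), (262, [0.484, -0.13, 0.096]), (268, [0.485, -0.127, 0.096]), (274, [0.485, -0.123, 0.095]), (280, [0.517, -0.118, -0.001]), (286, [0.518, -0.113, -0.001])]
210 [(244, [0.531, -0.154, 0.0]), (250, [0.532, -0.148, 0.001]), (256, [0.496, -0.135, 0.093]), (262, [0.496, -0.132, 0.096]), (268, [0.496, -0.128, 0.096]), (274, [0.497, -0.125, 0.095]), (280, [0.536, -0.121, 0.001]), (286, [0.537, -0.115, 0.002])]
225 [(244, [0.547, -0.157, -0.001]), (250, [0.547, -0.151, 0.001]), (256, [0.506, -0.137, 0.092]), (262, [0.505, -0.133, 0.096]), (268, [0.506, -0.13, 0.095]), (274, [0.507, -0.126, 0.094]), (280, [0.552, -0.123, 0.0]), (286, [0.552, -0.117, 0.001])]
240 [(244, [0.507, -0.143, 0.108]), (250, [0.503, -0.139, 0.116]), (256, [0.503, -0.136, 0.1
[... 197 characters left out ...]
, [0.503, -0.139, 0.135]), (256, [0.504, -0.136, 0.133]), (262, [0.504, -0.133, 0.135]), (268, [0.504, -0.131, 0.135]), (274, [0.505, -0.128, 0.135]), (280, [0.51, -0.126, 0.127]), (286, [0.51, -0.123, 0.128])]
{'time': 4.925, 'joint_pos': array([-0.4  , -0.049,  1.942, -0.   ,  1.248, -1.809]), 'joint_vel': array([ 0.   ,  0.   , -0.002, -0.001,  0.001, -0.   ]), 'joint_efforts': array([ -0.001, -31.842, -33.964,  -0.   ,   0.001,   0.   ]), 'tool_pos': array([ 0.515, -0.137,  0.071]), 'tool_rot': array([-0.   ,  0.081,  0.997,  0.   ]), 'contact_force': array([ 0.613, -0.182, -0.759]), 'ft_torque': array([-0.043, -0.003, -0.013]), 'grasp_force': 0.0, 'gripper_width': -0.003030775511580912}
```

View pics/m2.png

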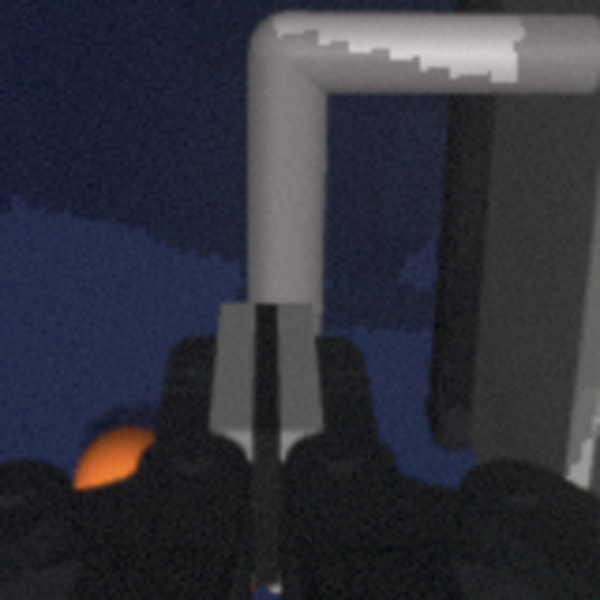

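Request:
jog_arm(
  motion="40 0 0 -0.02 0 0 0; 40 0 0 -0.02 0 0 0; 40 0 0 -0.02 0 0 0; 40 0 0 -0.02 0 0 0; 40 0 0 -0.02 0 0 0",
)

```text
time: 5.55
tool_pos: [0.5144, -0.1371, 0.0808]
tool_rot: [-0.0, 0.081, 0.997, 0.0]
contact_force: [-0.3, -1.1, -0.0]
gripper_width: 0.404
grasp_force: 0.0
```

Request:
jog_arm(
  motion="40 0 0.004 0.02 0 0 0; 40 0 0.004 0.04 0 0 0; 40 0 0.004 0.06 0 0 0; 40 0 0.004 0.08 0 0 0; 40 0 0.004 0.092 0 0 0",
)

```text
time: 6.18
tool_pos: [0.5144, -0.135, 0.034]
tool_rot: [-0.001, 0.081, 0.997, 0.0]
contact_force: [-0.2, -0.4, 0.3]
gripper_width: 0.398
grasp_force: 0.0
```

Request:
jog_arm(
  motion="0 0 0 0 0 0 0; 0 0 0 0 0 0 0; 0 0 0 0 0 0 0; 0 0 0 0 0 0 0; 0 0 0 0 0 0 0",
)

```text
time: 6.8
tool_pos: [0.5148, -0.1342, 0.0348]
tool_rot: [-0.0, 0.081, 0.997, 0.001]
contact_force: [2.2, 5.7, -2.0]
gripper_width: 0.122
grasp_force: 58.3
```

Request:
jog_arm(
  motion="0 0 0.006 -0.027 0 0 0; 0 0 0.013 -0.053 0 0 0; 0 0 0.022 -0.08 0 0 0; 0 0 0.031 -0.105 0 0 0; 0 0 0.042 -0.131 0 0 0",
)

```text
time: 7.42
tool_pos: [0.5181, -0.1148, 0.0989]
tool_rot: [0.0, 0.081, 0.997, -0.001]
contact_force: [6.5, -0.3, -13.1]
gripper_width: 0.115
grasp_force: 58.1
```

Request:
jog_arm(
  motion="0 0 0.012 -0.025 0 0 0; 0 0 0.025 -0.049 0 0 0; 0 0 0.039 -0.073 0 0 0; 0 0 0.054 -0.096 0 0 0; 0 0 0.07 -0.118 0 0 0",
)

```text
time: 8.05
tool_pos: [0.5238, -0.0819, 0.1582]
tool_rot: [0.0, 0.081, 0.997, -0.002]
contact_force: [4.1, -5.8, -12.2]
gripper_width: 0.121
grasp_force: 58.2
```

```bash
python3 - <<'E'
from h import *
s=state(); print(s['time'],s['tool_pos'],s['contact_force'],bl(-.3,.06,.45))
f=snap('top','t2');snap('scene','s2')
for cam in ['top','scene']:
  for t in ['bin_corner','bin_handle','plug0']:
    print(cam,t,[(np.round(d['at'],3).tolist(),round(d['p'],2)) for d in place_of(cam,t)][:5])
E
```

```text
8.05 [ 0.52377922 -0.08188292  0.1581772 ] [  4.06184796  -5.80334402 -12.20123621] [ 0.5245621  -0.08042328  0.21451649]
top bin_corner [([0.567, 0.17, 0.031], 0.72)]
top bin_handle [([0.522, -0.08, 0.215], 0.6)]
top plug0 [([0.567, 0.113, 0.075], 0.75), ([0.583, 0.137, 0.061], 0.73), ([0.592, 0.161, 0.05], 0.72), ([0.713, -0.033, 0.014], 0.66)]
scene bin_corner [([0.567, 0.174, 0.033], 0.88), ([0.447, -0.322, -0.005], 0.22)]
scene bin_handle [([0.527, -0.082, 0.213], 0.59)]
scene plug0 [([0.45, -0.324, 0.126], 0.68), ([0.714, -0.031, 0.016], 0.59), ([0.61, -0.179, 0.014], 0.49), ([0.579, 0.136, 0.064], 0.48), ([0.571, 0.113, 0.078], 0.44)]
```

Request:
jog_arm(
  motion="0 0 0.003 -0.004 0 0 0; 0 0 0.005 -0.007 0 0 0; 0 0 0.007 -0.01 0 0 0; 0 0 0.009 -0.012 0 0 0; 0 0 0.009 -0.012 0 0 0",
)

```text
time: 9.07
tool_pos: [0.5241, -0.0792, 0.1621]
tool_rot: [-0.0, 0.082, 0.997, -0.004]
contact_force: [9.2, -15.8, -18.9]
gripper_width: 0.119
grasp_force: 58.4
```

Request:
jog_arm(
  motion="40 0 0 0 0 0 0; 40 0 0 0 0 0 0; 40 0 0 0 0 0 0; 40 0 0 -0.08 0 0 0; 40 0 0 -0.18 0 0 0",
)

```text
time: 9.7
tool_pos: [0.5239, -0.0748, 0.2557]
tool_rot: [-0.001, 0.081, 0.997, 0.0]
contact_force: [0.3, -0.3, 0.3]
gripper_width: 0.399
grasp_force: 0.0
```

```bash
python3 - <<'E'
from h import *
s=state(); print(s['time'],s['tool_pos'],s['contact_force'])
rows([((.449,-.29,.22),rot(np.deg2rad(82.5)),60)])
E
```

```text
9.7 [ 0.52385283 -0.07482407  0.25565457] [ 0.32950255 -0.26006945  0.29886301]
60 0.079 -0.449 0.071 0.001 -0.002 -0.020
```

Request:
jog_arm(
  motion="60 0.079 -0.449 0 0 0 -0.02; 60 0.079 -0.449 0.04 0 0 -0.02; 60 0.079 -0.449 0.071 0 0 -0.02; 60 0.079 -0.449 0.071 0 0 -0.02; 60 0.079 -0.449 0.071 0 0 -0.02",
)

```text
time: 10.32
tool_pos: [0.4482, -0.2922, 0.2193]
tool_rot: [-0.001, 0.068, 0.998, 0.001]
contact_force: [0.1, 1.2, -0.3]
gripper_width: 0.601
grasp_force: 0.0
```

```bash
python3 - <<'E'
from h import *
np.set_printoptions(precision=4,suppress=True)
f=snap('top','t3'); P=cloud(f); np.savez('t3.npz',P=P,c=f['color'])
for t in ['bin_corner','bin_handle']: print(t,[(np.round(d['at'],3).tolist(),round(d['p'],2)) for d in place_of('top',t)][:3])
w=snap('wrist','w3'); Q=cloud(w); np.savez('w3.npz',P=Q,c=w['color'])
for t in ['scoop','scoop_lip','scoop_grip']: print(t,[(np.round(d['at'],3).tolist(),round(d['p'],2)) for d in place_of('wrist',t)][:3])
s=state(); print(s['time'],s['tool_pos'])
# scoop bar from top view
for nm,PP in (('top',P),('wrist',Q)):
    m=(np.abs(PP[...,0]-.449)<.08)&(np.abs(PP[...,1]+.322)<.04)&(np.abs(PP[...,2]-.143)<.005)
    p=PP[m][:,:2].astype(np.float32)
    if len(p)>10: print(nm,len(p),cv2.minAreaRect(p))
    m=(np.abs(PP[...,0]-.449)<.08)&(np.abs(PP[...,1]+.32)<.1)&(PP[...,2]>.025)&(PP[...,2]<.05)
    p=PP[m][:,:2].astype(np.float32)
    if len(p)>10: print(nm,'pan walls',len(p),cv2.minAreaRect(p))
# bin side walls in top view
ex=np.array([np.cos(YB),np.sin(YB)]);ey=np.array([-ex[1],ex[0]])
d=P[...,:2]-O[:2]; a=d@ex; b=d@ey; z=P[...,2]
m=(np.abs(b)<.085)&(a>-.2)&(a<.2)&(z>.03)
for lo in np.arange(-.1,.18,.04):
    k=m&(a>lo)&(a<lo+.02)
    print(round(lo,2),[ (round(float(np.median(b[k&(b*sg>.045)&(z>z[k].max()-.03)])),4)) for sg in (1,-1)], round(float(z[k].max()),3), np.round(np.percentile(b[k],[1,99]),4))
E
```

```text
bin_corner [([0.566, 0.168, 0.034], 0.91), ([0.468, 0.37, -0.001], 0.56)]
bin_handle [([0.524, -0.079, 0.219], 0.84)]
scoop [([0.447, -0.322, -0.0], 0.65)]
scoop_lip [([0.459, -0.266, 0.002], 0.79)]
scoop_grip [([0.45, -0.326, 0.125], 0.84)]
10.675 [ 0.4503 -0.2898  0.2208]
top 13 ((0.4953824579715729, -0.3267795443534851), (0.010973762720823288, 0.005332164000719786), 86.76768493652344)
top pan walls 35 ((0.46282026171684265, -0.353096604347229), (0.1088305339217186, 0.02301451563835144), 39.874576568603516)
wrist 1688 ((0.44795361161231995, -0.321904718875885), (0.01640143431723118, 0.09657032042741776), 82.28533172607422)
wrist pan walls 813 ((0.44597646594047546, -0.34206849336624146), (0.08032871037721634, 0.09891355037689209), 82.05307006835938)
-0.1 [0.049, -0.0493] 0.213 [-0.0601  0.0591]
-0.06 [0.0587, -0.0597] 0.199 [-0.0649  0.0625]
-0.02 [0.0587, -0.0597] 0.18 [-0.0648  0.0622]
0.02 [0.0586, -0.0605] 0.16 [-0.065   0.0621]
0.06 [0.0579, -0.0611] 0.157 [-0.0661  0.062 ]
0.1 [0.0582, -0.0615] 0.148 [-0.0659  0.067 ]
0.14 [0.055, -0.0581] 0.13 [-0.0654  0.0606]Traceback (most recent call last):
  File "<stdin>", line 22, in <module>
    return umr_maximum(a, axis, None, out, keepdims, initial, where)
ValueError: zero-size array to reduction operation maximum which has no identity
```

```bash
python3 - <<'E'
from h import *
r=rot(np.deg2rad(82.2))
a=rows([((.448,-.322,.21),r,60)])
rows([((.448,-.322,.075),r,60)])
E
```

```text
60 -0.004 -0.064 0.022 -0.000 0.001 0.004
60 -0.004 -0.064 0.292 -0.000 0.001 0.004
```

Request:
jog_arm(
  motion="60 -0.004 -0.064 0.02 0 0 0.004; 60 -0.004 -0.064 0.06 0 0 0.004; 60 -0.004 -0.064 0.14 0 0 0.004; 60 -0.004 -0.064 0.22 0 0 0.004; 60 -0.004 -0.064 0.292 0 0 0.004",
)

```text
time: 11.3
tool_pos: [0.4471, -0.321, 0.0719]
tool_rot: [-0.0, 0.068, 0.998, 0.001]
contact_force: [-0.4, 0.6, 0.2]
gripper_width: 0.598
grasp_force: 0.0
```

Request:
jog_arm(
  motion="60 0 0 0 0 0 0; 0 0 0 0 0 0 0; 0 0 0 0 0 0 0; 0 0 0 0 0 0 0; 0 0 0 0 0 0 0",
)

```text
time: 11.92
tool_pos: [0.4487, -0.3239, 0.0766]
tool_rot: [0.002, 0.069, 0.998, -0.001]
contact_force: [-1.0, 0.0, 5.6]
gripper_width: 0.181
grasp_force: 59.7
```

```bash
python3 - <<'E'
from h import *
s=state(); print(s['time'],s['tool_pos'],s['contact_force'],s['gripper_width'],s['grasp_force'])
f=snap('scene','s4'); w=snap('wrist','w4')
for cam in ('wrist','scene'):
  for t in ['scoop_lip','scoop_grip']: print(cam,t,[(np.round(d['at'],3).tolist(),round(d['p'],2)) for d in place_of(cam,t)][:2])
E
```

```text
11.925 [ 0.44869908 -0.32390511  0.07659581] [-0.96980682  0.01520738  5.61342135] 0.18145278544964516 59.69487190246582
wrist scoop_lip [([0.458, -0.267, 0.002], 0.82)]
wrist scoop_grip [([0.447, -0.326, 0.125], 0.81)]
scene scoop_lip [([0.457, -0.263, 0.0], 0.59), ([0.363, 0.027, 0.002], 0.48)]
scene scoop_grip [([0.454, -0.327, 0.126], 0.84), ([0.445, -0.326, -0.0], 0.34)]
```

```bash
python3 - <<'E'
from h import *
np.set_printoptions(precision=4,suppress=True)
D=np.load('t3.npz'); P=D['P'];c=D['c'].astype(int)
yaw=np.deg2rad(80.35)
ex=np.array([np.cos(yaw),np.sin(yaw),0]);ey=np.array([-ex[1],ex[0],0])
H=bl(0,0,0)-.0012*ey
d=P-H; a=d@ex; b=d@ey; z=d[...,2]
C,S=np.cos(.45),np.sin(.45)
bx=C*a-S*z; bz=S*a+C*z     # bin frame
box=(bx>-.26)&(bx<.02)&(np.abs(b)<.062)
fl=box&(np.abs(bz-.005)<.008)&(np.abs(b)<.05)
A=np.c_[bx[fl],b[fl],np.ones(fl.sum())]; print('floor fit',np.linalg.lstsq(A,bz[fl],rcond=None)[0],fl.sum())
for nm,sg in (('+',1),('-',-1)):
    k=(bx>-.24)&(bx<-.05)&(bz>.055)&(bz<.08)&(b*sg>.05)&(b*sg<.07)
    print('wall',nm,np.polyfit(bx[k],b[k],1),k.sum())
m=(box&(bz>.012)&(bz<.05)&(c.min(-1)>190)).astype(np.uint8)
n,l,st,ce=cv2.connectedComponentsWithStats(m)
for i in range(1,n):
    if st[i,4]>15:
        k=l==i; print(st[i,4],'bx',bx[k].mean(),np.percentile(bx[k],[2,98]),'b',b[k].mean(),np.percentile(b[k],[2,98]),'bz',np.percentile(bz[k],[50,98]))
u=[m.nonzero()[1].min(),m.nonzero()[1].max(),m.nonzero()[0].min(),m.nonzero()[0].max()];print(u)
cr=D['c'][150:245,180:320]
cv2.imwrite('pics/c3.png',cv2.resize(cr,None,fx=5,fy=5)[:,:,::-1])
E
```

```text
floor fit [-0.0006  0.0001  0.0059] 2429
wall + [0.0075 0.0606] 250
wall - [ 0.0087 -0.059 ] 324
556 bx -0.0410651893565017 [-0.0767 -0.0022] b -0.019299497792732618 [-0.049   0.0098] bz [0.0309 0.0367]
[np.int64(199), np.int64(227), np.int64(172), np.int64(199)]
```

View pics/c3.png

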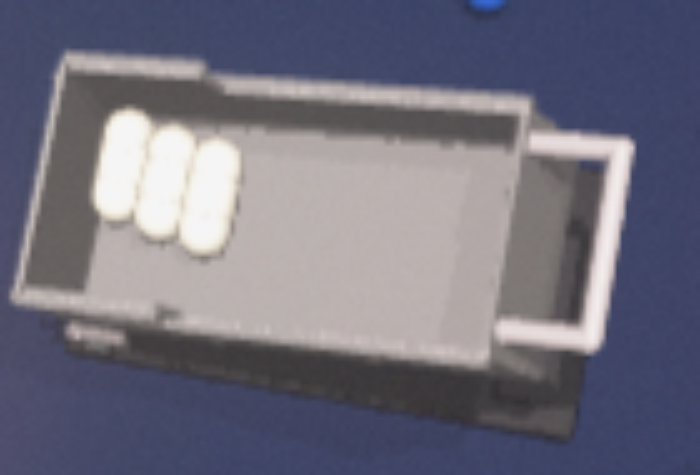

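```bash
cat >> h.py <<'E'
YB=np.deg2rad(80.8); O=np.array([.5445,.042,0])
K=.0766
def sp(L,gap,tilt=.45,off=-.005,dt=0):
    "tool pose with lip L from the corner, gap above the floor (bin frame)"
    p=bl(.011-L-.061,.005+gap+K,.45,off)
    return p,rot(YB,.45)
E
python3 - <<'E'
from h import *
r=rot(YB)
p,rr=sp(.11,.13); print(p)
a=rows([((.45,-.322,.36),r,0)])
b=rows([(p+[0,0,.03],rot(YB,0),0)],a)
b=rows([(p,rr,0)],a)
f=grab_frame('wrist'); T=f['world_from_camera']; s=state(); r0=q2r(s['tool_rot'])
print(r0.inv().apply(T[:3,3]-s['tool_pos']), (r0.inv()*R.from_matrix(T[:3,:3])).as_rotvec())
E
```

```text
[0.56030235 0.10829345 0.29012909]
0 -0.004 0.003 -0.567 -0.001 0.002 0.015
0 -0.080 0.885 0.080 0.000 0.000 0.000
0 -0.080 0.885 0.140 0.300 0.000 0.000
[ 0.07848069  0.00144776 -0.17244372] [2.05311017 2.05276058 0.32203256]
```

Request:
jog_arm(
  motion="0 0 0 -0.04 0 0 0.015; 0 0 0 -0.14 0 0 0.015; 0 0 0 -0.26 0 0 0.015; 0 -0.01 0.06 -0.39 0 0 0.015; 0 -0.02 0.15 -0.5 0 0 0.015",
)

```text
time: 12.9
tool_pos: [0.4644, -0.26, 0.3129]
tool_rot: [0.0, 0.081, 0.997, -0.0]
contact_force: [1.4, 0.2, -2.8]
gripper_width: 0.182
grasp_force: 59.0
```

```bash
python3 - <<'E'
from h import *
s=state();print(s['time'],s['tool_pos'],s['gripper_width'],s['contact_force'])
p,rr=sp(.11,.13)
rows([(p+[0,-.15,.06],rot(YB,0.1),0),(p+[0,0,.02],rr,0)])
E
```

```text
12.9 [ 0.46442068 -0.25996858  0.31294555] 0.1822856401551728 [ 1.35745129  0.2434604  -2.82651782]
0 -0.118 0.462 -0.074 0.066 0.001 -0.002; 0 -0.070 0.758 0.005 0.300 0.000 -0.002
```

Request:
jog_arm(
  motion="0 -0.03 0.1 -0.09 0 0 0; 0 -0.06 0.22 -0.09 0 0 0; 0 -0.07 0.34 -0.09 0.06 0 0; 0 -0.07 0.46 -0.08 0.15 0 0; 0 -0.07 0.57 -0.05 0.23 0 0",
)

```text
time: 13.52
tool_pos: [0.5449, 0.0178, 0.3372]
tool_rot: [-0.012, 0.079, 0.982, -0.173]
contact_force: [1.3, 0.6, -2.3]
gripper_width: 0.179
grasp_force: 59.2
```

```bash
python3 - <<'E'
from h import *
s=state();print(s['time'],s['tool_pos'],s['gripper_width'],s['contact_force'])
p,rr=sp(.11,.13)
rows([(p,rr,0)])
E
```

```text
13.525 [0.54492018 0.0177551  0.33719183] 0.17879512602200162 [ 1.2582688   0.6447407  -2.32661384]
0 -0.001 0.205 0.026 0.068 0.003 -0.001
```

Request:
jog_arm(
  motion="0 0 0.08 0.01 0.03 0 0; 0 0 0.14 0.016 0.06 0 0; 0 0 0.19 0.02 0.064 0 0; 0 0 0.19 0.02 0.064 0 0; 0 0 0.19 0.02 0.064 0 0",
)

```text
time: 14.15
tool_pos: [0.5585, 0.1, 0.2942]
tool_rot: [-0.017, 0.079, 0.973, -0.218]
contact_force: [0.4, -0.3, -2.4]
gripper_width: 0.18
grasp_force: 59.4
```

```bash
python3 - <<'E'
from h import *
np.set_printoptions(precision=4,suppress=True)
f=snap('wrist','w5'); T=f['world_from_camera']; s=state(); r0=q2r(s['tool_rot'])
print(s['time'],s['tool_pos'],(r0*rot(YB).inv()).as_rotvec())
print(r0.inv().apply(T[:3,3]-s['tool_pos']), (r0.inv()*R.from_matrix(T[:3,:3])).as_rotvec())
snap('top')
for cam in ('wrist','top','scene'):
  if cam=='scene': snap('scene')
  for t in ['scoop_lip','scoop_grip']: print(cam,t,[(np.round(d['at'],3).tolist(),round(d['p'],2)) for d in place_of(cam,t)][:2])
p=s['tool_pos'];o=p+K*r0.apply([0,0,1]); print('pred lip',o+r0.apply([0,.061,0]),'grip',o-.125*r0.apply([0,0,1]))
rows([sp(.11,.13)+(0,)])
np.savez('w5.npz',P=cloud(f),c=f['color'])
E
```

```text
14.2 [0.5586 0.0997 0.2945] [-0.4351  0.0696 -0.0013]
[ 0.0786  0.0014 -0.1728] [2.0538 2.0526 0.3219]
wrist scoop_lip [([0.564, 0.12, 0.202], 0.78), ([0.583, 0.139, 0.06], 0.46)]
wrist scoop_grip [([0.56, 0.119, 0.338], 0.71)]
top scoop_lip [([0.562, 0.118, 0.198], 0.71), ([0.468, 0.369, -0.001], 0.21)]
top scoop_grip [([0.559, 0.122, 0.34], 0.6), ([0.364, 0.027, -0.001], 0.46)]
scene scoop_lip [([0.562, 0.124, 0.199], 0.61)]
scene scoop_grip []
pred lip [0.5623 0.1219 0.1992] grip [0.5619 0.1201 0.3383]
0 -0.001 0.018 -0.001 0.006 0.000 -0.000
```

View pics/w5.png

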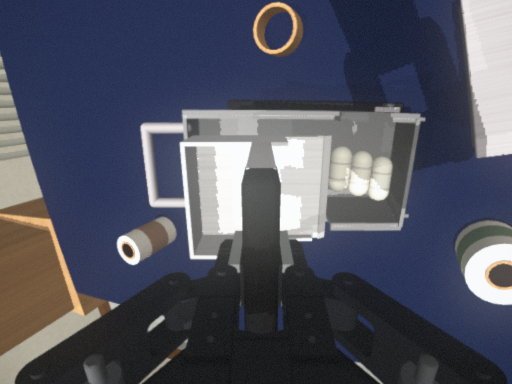

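```bash
python3 - <<'E'
from h import *
np.set_printoptions(precision=4,suppress=True)
D=np.load('w5.npz');P=D['P'];c=D['c'].astype(int)
ex=np.array([np.cos(YB),np.sin(YB),0]);ey=np.array([-ex[1],ex[0],0])
d=P-bl(0,0,0); a=d@ex; b=d@ey; z=d[...,2]
C,S=np.cos(.45),np.sin(.45)
bx=C*a-S*z; bz=S*a+C*z
for sg in (1,-1):
    for lo,hi,h0,h1 in ((-.05,.0,.07,.105),(-.22,-.05,.055,.085)):
        k=(bx>lo)&(bx<hi)&(bz>h0)&(bz<h1)&(b*sg>.05)&(b*sg<.07)
        if k.sum()>20: print('wall',sg,lo,np.percentile(b[k],[2,50,98]),k.sum(), np.percentile(bz[k],[50,98]))
k=(bx>-.06)&(bx<0)&(np.abs(bz-.005)<.01)&(np.abs(b)<.05)&(c.min(-1)<170); print('floor z',np.median(bz[k]),k.sum())
m=((bx>-.12)&(bx<.01)&(np.abs(b)<.06)&(bz>.015)&(bz<.05)&(c.min(-1)>120)).astype(np.uint8)
m[:,:331]=0
cols=m.nonzero()
for u0,u1 in ((331,350),(350,371),(371,395)):
    k=m.astype(bool).copy(); k[:,:u0]=0;k[:,u1:]=0
    print('plug',k.sum(),'bx',np.percentile(bx[k],[2,50,98]),'b',np.percentile(b[k],[1,99]),'bz',np.percentile(bz[k],[98]))
k=(bx>-.2)&(bx<-.09)&(bz>.12)&(bz<.2)&(np.abs(b)<.06)
print('scoop',k.sum(),np.percentile(b[k],[1,99]),'bx max',bx[k].max(),np.percentile(bz[k],[2,50,98]))
E
```

```text
wall 1 -0.05 [0.0507 0.0582 0.0629] 441 [0.0969 0.0997]
wall 1 -0.22 [0.0556 0.0599 0.0641] 1124 [0.0719 0.0735]
wall -1 -0.05 [-0.0662 -0.0585 -0.0517] 635 [0.0943 0.0991]
wall -1 -0.22 [-0.0619 -0.0579 -0.0572] 297 [0.0716 0.0847]
floor z 0.006853838574116546 1334
plug 811 bx [-0.0734 -0.0637 -0.0499] b [-0.042   0.0166] bz [0.0354]
plug 892 bx [-0.0497 -0.0367 -0.0182] b [-0.0483  0.0105] bz [0.0353]
plug 819 bx [-0.0207 -0.009   0.0054] b [-0.0534  0.0035] bz [0.0355]
scoop 7335 [-0.0506  0.0452] bx max -0.1055828490866906 [0.1378 0.1396 0.1786]
```

Request:
jog_arm(
  motion="0 -0.004 0.01 0.02 0.006 0 0; 0 -0.004 0.01 0.06 0.006 0 0; 0 -0.004 0.01 0.11 0.006 0 0; 0 -0.004 0.01 0.16 0.006 0 0; 0 -0.004 0.01 0.2 0.006 0 0",
)

```text
time: 15.22
tool_pos: [0.5533, 0.0615, 0.1982]
tool_rot: [-0.019, 0.078, 0.972, -0.223]
contact_force: [-0.5, 0.3, -3.3]
gripper_width: 0.177
grasp_force: 59.5
```

```bash
cat >> h.py <<'E'
def binpose():
    s=state(); r=q2r(s['tool_rot']); p=s['tool_pos']
    o=p+K*r.apply([0,0,1]); lip=o+r.apply([0,.061,0])
    ex=np.array([np.cos(YB),np.sin(YB),0]);ey=np.array([-ex[1],ex[0],0])
    def t(q):
        d=q-bl(0,0,0);a=d@ex;z=d[2];c,sn=np.cos(.45),np.sin(.45)
        return np.round([1e3*(.011-(c*a-sn*z)),1e3*(d@ey),1e3*(sn*a+c*z-.005)],1)
    print('t',round(s['time'],2),'lip L,b,h',t(lip),'back',t(o-r.apply([0,.06,0])),'rel rot',np.round((rot(YB,.45).inv()*r).as_rotvec(),4),'F',np.round(r.inv().apply(s['contact_force']),1),'w',round(s['gripper_width'],3))
E
python3 -c "
from h import *
binpose()"
```

```text
t 15.22 lip L,b,h [112.7  -5.3  26.5] back [233.7  -5.4  26.7] rel rot [ 0.001   0.0026 -0.0012] F [0.5 1.7 2.9] w 0.177
```

Request:
jog_arm(
  motion="0 -0.002 0 0.012 0 0 0; 0 -0.002 0 0.024 0 0 0; 0 -0.002 0 0.036 0 0 0; 0 -0.002 0 0.046 0 0 0; 0 -0.002 0 0.046 0 0 0",
)

```text
time: 15.85
tool_pos: [0.5539, 0.0523, 0.1801]
tool_rot: [-0.018, 0.078, 0.972, -0.222]
contact_force: [0.5, -0.1, -2.4]
gripper_width: 0.18
grasp_force: 59.4
```

```bash
python3 -c "
from h import *
binpose()"
```

```text
t 15.85 lip L,b,h [112.8  -7.6   6.4] back [233.8  -7.6   6.4] rel rot [ 0.     -0.0003 -0.0004] F [-0.5  1.   2.2] w 0.18
```

Request:
jog_arm(
  motion="0 0.002 0 0.003 0 0 0; 0 0.002 0 0.006 0 0 0; 0 0.002 0 0.009 0 0 0; 0 0.002 0 0.012 0 0 0; 0 0.002 0 0.012 0 0 0",
)

```text
time: 16.48
tool_pos: [0.5525, 0.0499, 0.1749]
tool_rot: [-0.018, 0.078, 0.972, -0.222]
contact_force: [0.5, -0.1, -1.4]
gripper_width: 0.18
grasp_force: 59.6
```

```bash
python3 -c "
from h import *
binpose()"
```

```text
t 16.48 lip L,b,h [112.9  -6.7   0.6] back [233.9  -6.7   0.6] rel rot [ 0.     -0.0003 -0.0002] F [-0.5  0.6  1.3] w 0.18
```

Request:
jog_arm(
  motion="0 0 0.012 0.002 0 0 0; 0 0 0.026 0.002 0 0 0; 0 0 0.04 0.002 0 0 0; 0 0 0.055 0.002 0 0 0; 0 0 0.07 0.002 0 0 0",
)

```text
time: 17.1
tool_pos: [0.558, 0.0812, 0.1594]
tool_rot: [-0.017, 0.078, 0.972, -0.222]
contact_force: [0.4, 1.7, 6.3]
gripper_width: 0.181
grasp_force: 60.6
```

Request:
jog_arm(
  motion="0 0 0.012 0 0 0 0; 0 0 0.024 0 0 0 0; 0 0 0.036 0 0 0 0; 0 0 0.048 0 0 0 0; 0 0 0.06 0 0 0 0",
)

```text
time: 17.73
tool_pos: [0.5623, 0.1078, 0.1464]
tool_rot: [-0.017, 0.078, 0.972, -0.222]
contact_force: [0.6, 1.1, 5.1]
gripper_width: 0.18
grasp_force: 60.6
```

```bash
python3 -c "
from h import *
binpose()
f=snap('top');w=snap('wrist')
im=np.zeros((400,800,3),np.uint8)
im[:400,:380]=cv2.resize(f['color'][150:245,180:270],(380,400)); im[:400,400:]=cv2.resize(w['color'][90:290,250:450],(400,400))
cv2.imwrite('pics/m6.png',im[:,:,::-1])"
```

```text
t 17.73 lip L,b,h [47.6 -7.2  0.5] back [168.6  -7.2   0.5] rel rot [-0.     -0.0015  0.0002] F [-0.4 -1.1 -5.1] w 0.18
```

View pics/m6.png

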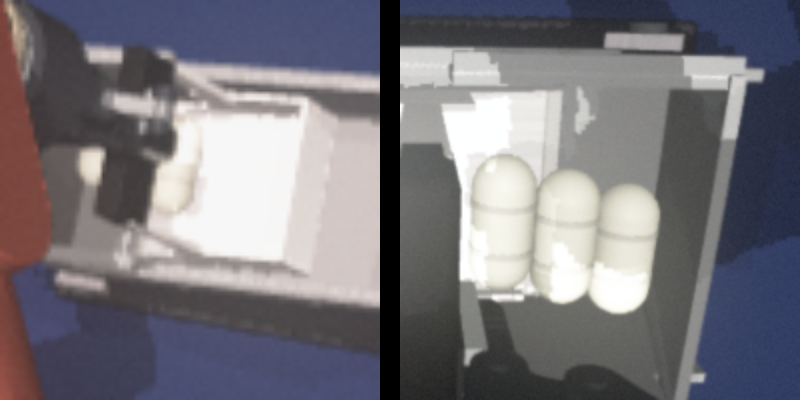

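Request:
jog_arm(
  motion="0 0 0.01 0 0 0 0; 0 0 0.02 0 0 0 0; 0 0 0.03 0 0 0 0; 0 0 0.04 0 0 0 0; 0 0 0.05 0 0 0 0",
)

```text
time: 18.45
tool_pos: [0.5659, 0.1299, 0.1356]
tool_rot: [-0.017, 0.078, 0.972, -0.223]
contact_force: [-0.2, 0.4, 7.0]
gripper_width: 0.182
grasp_force: 60.7
```

```bash
python3 -c "
from h import *
binpose()"
```

```text
t 18.45 lip L,b,h [22.8 -7.2  0.5] back [143.8  -7.1   0.5] rel rot [ 0.0003 -0.0014  0.0003] F [ 0.2 -2.7 -6.5] w 0.182
```

Request:
jog_arm(
  motion="0 0 0.008 0 0 0 0; 0 0 0.016 0 0 0 0; 0 0 0.024 0 0 0 0; 0 0 0.03 0 0 0 0; 0 0 0.034 0 0 0 0",
)

```text
time: 19.08
tool_pos: [0.5683, 0.1451, 0.1282]
tool_rot: [-0.017, 0.078, 0.972, -0.222]
contact_force: [1.1, 2.3, 5.6]
gripper_width: 0.182
grasp_force: 60.6
```

```bash
python3 -c "
from h import *
binpose()
f=snap('top');w=snap('wrist');P=cloud(w)
im=np.zeros((400,800,3),np.uint8)
im[:400,:380]=cv2.resize(f['color'][150:245,180:270],(380,400)); im[:400,400:]=cv2.resize(w['color'][90:290,250:450],(400,400))
cv2.imwrite('pics/m7.png',im[:,:,::-1])"
```

```text
t 19.07 lip L,b,h [ 5.7 -7.2  0.5] back [126.7  -7.1   0.5] rel rot [-0.     -0.0015  0.0002] F [-0.7 -0.2 -6.1] w 0.182
```

View pics/m7.png

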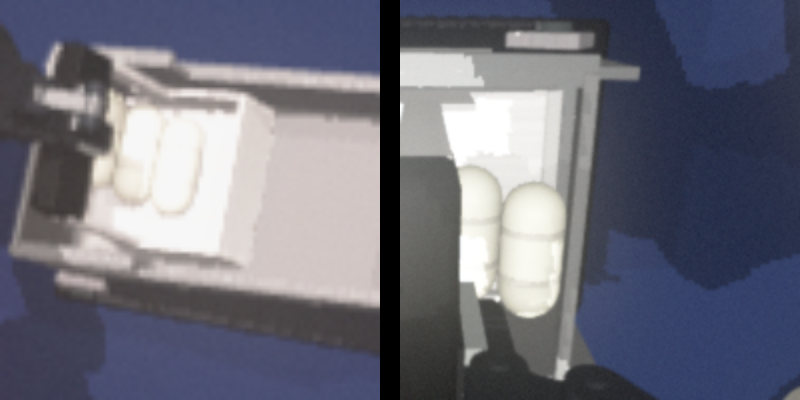

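Request:
jog_arm(
  motion="0 0 0.003 0 0 0 0; 0 0 0.006 0 0 0 0; 0 0 0.009 0 0 0 0; 0 0 0.011 0 0 0 0; 0 0 0.011 0 0 0 0",
)

```text
time: 19.8
tool_pos: [0.5691, 0.15, 0.1258]
tool_rot: [-0.017, 0.078, 0.972, -0.222]
contact_force: [0.6, 2.9, 5.9]
gripper_width: 0.174
grasp_force: 60.6
```

```bash
python3 -c "
from h import *
binpose()"
```

```text
t 19.8 lip L,b,h [ 0.2 -7.2  0.5] back [121.2  -7.2   0.5] rel rot [-0.0003 -0.0016  0.0002] F [-0.2  0.1 -6.6] w 0.174
```

Request:
jog_arm(
  motion="0 0 0.002 0 0 0 0; 0 0 0.004 0 0 0 0; 0 0 0.006 0 0 0 0; 0 0 0.006 0 0 0 0; 0 0 0.006 0 0 0 0",
)

```text
time: 20.42
tool_pos: [0.5693, 0.1511, 0.1256]
tool_rot: [-0.017, 0.079, 0.971, -0.224]
contact_force: [-2.8, -2.4, 8.4]
gripper_width: 0.178
grasp_force: 60.9
```

```bash
python3 -c "
from h import *
binpose()
f=snap('wrist');P=cloud(f);c=f['color'].astype(int)
ex=np.array([np.cos(YB),np.sin(YB),0]);ey=np.array([-ex[1],ex[0],0])
d=P-bl(0,0,0); a=d@ex; b=d@ey; z=d[...,2]
C,S=np.cos(.45),np.sin(.45)
bx=C*a-S*z; bz=S*a+C*z
k=(bx>-.04)&(bx<.011)&(np.abs(b)<.056)&(bz>.012)&(bz<.06)&(c.min(-1)>130)
for b0 in (-.04,-.03,-.02,-.01,.0):
    kk=k&(abs(b-b0)<.004)
    if kk.sum()>5:
        i=np.argmax(bz[kk]); print(b0,'peak bx,bz',bx[kk][i],bz[kk][i],'maxbx',np.percentile(bx[kk],98),kk.sum())
"
```

```text
t 20.43 lip L,b,h [-0.7 -7.2  0.6] back [120.3  -7.    1. ] rel rot [ 0.0036 -0.0008  0.0014] F [ 2.4 -6.2 -6.3] w 0.178
-0.04 peak bx,bz -0.003069907961291701 0.038796410487638856 maxbx 0.004766944329222729 246
-0.03 peak bx,bz -0.005168736429078783 0.03880059875028618 maxbx 0.004722960065385097 367
-0.02 peak bx,bz -0.004174264128108908 0.03886424215647643 maxbx 0.004879656954368739 379
-0.01 peak bx,bz -0.0072939645279752295 0.039750261131592524 maxbx 0.004884870492923425 394
0.0 peak bx,bz -0.00437488539967874 0.038902679910248025 maxbx 0.0062889552507027265 456
```

```bash
cat > lev.py <<'E'
from h import *
def pose(a,gap=.003,h0=.002,off=-.0072):
    hl=h0+.121*np.sin(a); Ll=hl*np.tan(.25)+gap
    # lip in bin coords
    lip=bl(.011-Ll,.005+hl,.45,off)
    r=rot(YB,.45-a)
    return lip+r.apply([0,-.061,-K]),r,0
E
python3 - <<'E'
from lev import *
s=state();st=(s['tool_pos'],q2r(s['tool_rot']))
A=np.array([.02,.06,.1,.145,.19,.235,.28,.325,.37,.41,.44,.46,.48,.49,.49])
for i in (0,5,10):
    st=rows([pose(a) for a in A[i:i+5]],st)
E
```

```text
0 -0.000 -0.013 -0.005 -0.016 0.000 -0.001; 0 -0.000 -0.022 -0.009 -0.042 0.001 -0.001; 0 -0.000 -0.030 -0.014 -0.069 0.001 -0.001; 0 -0.000 -0.039 -0.018 -0.099 0.001 -0.001; 0 -0.000 -0.047 -0.022 -0.129 0.001 -0.001
0 0.000 -0.007 -0.005 -0.030 -0.000 -0.000; 0 -0.000 -0.015 -0.010 -0.060 -0.000 -0.000; 0 0.000 -0.021 -0.015 -0.090 -0.000 -0.000; 0 -0.000 -0.028 -0.019 -0.120 -0.000 0.000; 0 0.000 -0.034 -0.022 -0.147 -0.000 0.000
0 -0.000 -0.003 -0.003 -0.020 0.000 0.000; 0 -0.000 -0.006 -0.005 -0.033 0.000 0.000; 0 -0.000 -0.008 -0.007 -0.047 -0.000 -0.000; 0 0.000 -0.009 -0.008 -0.053 0.000 0.000; 0 0.000 -0.009 -0.008 -0.053 0.000 0.000
```

Request:
jog_arm(
  motion="0 0 -0.012 -0.005 -0.016 0 0; 0 0 -0.021 -0.009 -0.042 0 0; 0 0 -0.029 -0.014 -0.069 0 0; 0 0 -0.038 -0.018 -0.099 0 0; 0 0 -0.046 -0.022 -0.129 0 0",
)

```text
time: 21.1
tool_pos: [0.5663, 0.1365, 0.1438]
tool_rot: [-0.01, 0.08, 0.989, -0.125]
contact_force: [0.8, 3.6, 0.6]
gripper_width: 0.178
grasp_force: 60.1
```

```bash
python3 -c "
from lev import *
binpose()
rows([pose(a) for a in (.235,.28,.325,.37,.41)])"
```

```text
t 21.1 lip L,b,h [ 6.6 -6.4 24.2] back [125.3  -6.4   0.5] rel rot [-1.975e-01 -1.000e-04  1.000e-04] F [-0.2  3.4 -1.5] w 0.178
0 -0.002 -0.011 -0.009 -0.025 0.000 -0.000; 0 -0.002 -0.018 -0.014 -0.055 0.000 -0.000; 0 -0.002 -0.025 -0.018 -0.085 0.000 -0.000; 0 -0.002 -0.032 -0.022 -0.115 0.000 -0.000; 0 -0.002 -0.037 -0.025 -0.142 0.000 -0.000
```

Request:
jog_arm(
  motion="0 0 -0.011 -0.009 -0.025 0 0; 0 0 -0.018 -0.014 -0.055 0 0; 0 0 -0.025 -0.018 -0.085 0 0; 0 0 -0.032 -0.022 -0.115 0 0; 0 0 -0.037 -0.025 -0.142 0 0",
)

```text
time: 21.72
tool_pos: [0.5631, 0.1206, 0.1596]
tool_rot: [-0.003, 0.08, 0.997, -0.021]
contact_force: [1.0, -0.1, -2.2]
gripper_width: 0.18
grasp_force: 59.7
```

```bash
python3 -c "
from lev import *
binpose()
rows([pose(a) for a in (.44,.465,.485,.495,.5)])"
```

```text
t 21.73 lip L,b,h [16.5 -5.7 48.4] back [127.6  -5.6   0.5] rel rot [-4.071e-01  1.800e-03  1.000e-04] F [-1.   0.2  2.2] w 0.18
0 -0.003 -0.001 -0.006 -0.022 -0.001 -0.000; 0 -0.003 -0.004 -0.008 -0.039 -0.001 -0.000; 0 -0.003 -0.006 -0.010 -0.052 -0.001 -0.000; 0 -0.003 -0.007 -0.010 -0.059 -0.001 -0.000; 0 -0.003 -0.008 -0.011 -0.062 -0.001 -0.000
```

Request:
jog_arm(
  motion="0 0 -0.003 -0.007 -0.022 0 0; 0 0 -0.005 -0.01 -0.039 0 0; 0 0 -0.008 -0.014 -0.052 0 0; 0 0 -0.009 -0.018 -0.059 0 0; 0 0 -0.009 -0.025 -0.059 0 0",
)

```text
time: 22.35
tool_pos: [0.5633, 0.1179, 0.173]
tool_rot: [0.002, 0.08, 0.997, 0.022]
contact_force: [1.4, -0.4, -3.8]
gripper_width: 0.18
grasp_force: 59.4
```

```bash
python3 -c "
from lev import *
binpose()
f=snap('wrist');t=snap('top')
im=np.zeros((400,800,3),np.uint8)
im[:400,:380]=cv2.resize(t['color'][150:245,180:270],(380,400)); im[:384,400:]=cv2.resize(f['color'],(400,384))
cv2.imwrite('pics/m8.png',im[:,:,::-1])
print(state()['tool_pos'])
for cam in ('top','wrist'): print([(np.round(d['at'],3).tolist(),round(d['p'],2)) for d in place_of(cam,'plug0')])
"
```

```text
t 22.35 lip L,b,h [21.  -6.3 67. ] back [127.5  -6.4   9.6] rel rot [-4.949e-01  5.000e-04 -3.000e-04] F [-1.5 -0.3  3.8] w 0.18
[0.56379978 0.11823707 0.17373853]
[([0.582, 0.131, 0.113], 0.58), ([0.715, -0.03, 0.014], 0.57), ([0.562, 0.106, 0.115], 0.51), ([0.588, 0.158, 0.118], 0.43), ([0.468, 0.369, 0.049], 0.16)]
[([0.573, 0.105, 0.108], 0.91), ([0.588, 0.159, 0.119], 0.89), ([0.578, 0.137, 0.113], 0.62)]
```

View pics/m8.png

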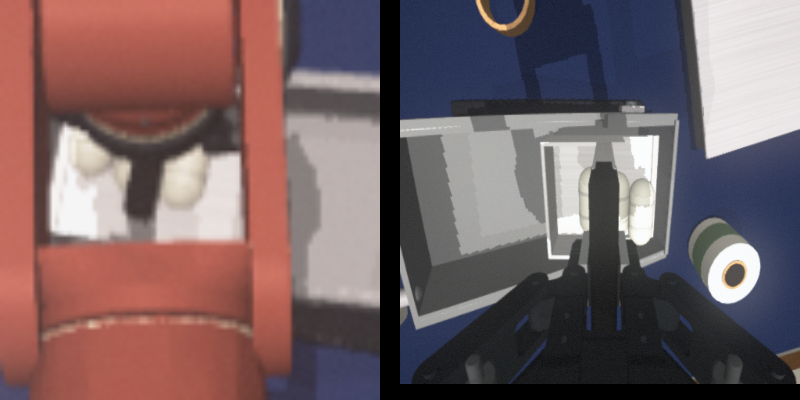

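```bash
cat > chk.py <<'E'
from h import *
np.set_printoptions(precision=1,suppress=True)
f=snap('wrist');P=cloud(f);c=f['color'].astype(int)
s=state();r=q2r(s['tool_rot']);o=s['tool_pos']+K*r.apply([0,0,1])
q=r.inv().apply((P-o).reshape(-1,3)).reshape(P.shape)*1e3
X,Y,Z=q[...,1],q[...,0],-q[...,2]   # scoop frame: x to the mouth, y left
print('t',s['time'],s['tool_pos'],'pitch',(r*rot(YB).inv()).as_rotvec())
k=(Z>-6)&(Z<60)&(X>-70)&(X<70)&(abs(Y)<60)
print('rows: y; cols x -60..60 step 8: max Z')
for y0 in range(-52,56,8):
    print('%4d'%y0,' '.join('%4.0f'%(np.nanpercentile(Z[k&(abs(X-x0)<3)&(abs(Y-y0)<3)],80) if (k&(abs(X-x0)<3)&(abs(Y-y0)<3)).sum()>3 else -99) for x0 in range(-60,68,8)))
E
python3 chk.py
```

```text
t 22.6 [0.6 0.1 0.2] pitch [ 0. -0.  0.]
rows: y; cols x -60..60 step 8: max Z
 -52   55   58   56   49  -99  -99  -99  -99  -99  -99  -99  -99  -99   35   31   28
 -44   42   37   36   34   11  -99  -99  -99  -99  -99  -99  -99  -99  -99    4    5
 -36   42    4    4    4  -99  -99  -99  -99  -99  -99  -99   30   32   29    4    6
 -28   43    4    4    4   29   31  -99  -99  -99  -99   25   31   32   30    5    5
 -20   43    4    4   22   31   32  -99  -99  -99  -99   25   31   32   30    4    5
 -12   43    4    4   23   30   32   30  -99  -99  -99   26   31   32   30    5    5
  -4   43    4    4   20   30   32   31  -99  -99  -99   26   31   32   30    4    5
   4   43    4    4   23   31   32  -99  -99  -99  -99   25   30   32   29    4    6
  12   43    4    4   11   30   32  -99  -99  -99  -99   22   23   27   23    4    6
  20   43    4    4    4   26   29   26  -99  -99  -99    4    4    4    4    4    6
  28   43    4    4    4    4    4    4  -99  -99    4    4    4    4    4    4    5
  36   43    4    4    4    4    4    4  -99  -99    4    4    4    4    4    4    6
  44   43   42   42   42   42   43   43  -99  -99   43   43    5    5    4    4    5
  52   38   39   39   39   39   40   40   49   52   40   39    9   10   10    4    5
```

```bash
cat > tr.py <<'E'
from h import *
import sys
r=rot(YB,-.045)
p=np.array([.5638,.1182,.1737])
up=[p+[0,0,d] for d in (.004,.012,.022,.033,.045,.057,.069,.08,.088,.093)]
g=np.array([.466,.369,.267]); 
e=np.array([np.cos(YB),np.sin(YB),0]);l=np.array([-e[1],e[0],0])
g=g-.0018*l - 0*e
v=np.array([3,8,14,20,25,27,28,28,28,27,24,18,12,6,2]);v=np.cumsum(v)/v.sum()
tr=[up[-1]+(g-up[-1])*x for x in v]
st=(p,r)
T=up+tr
print(g)
for i in range(0,25,5): st=rows([(q,r,0) for q in T[i:i+5]],st)
E
python3 tr.py
```

```text
[0.46777685 0.36871221 0.267     ]
0 -0.000 0.000 -0.008 0.000 0.000 0.000; 0 -0.000 0.001 -0.024 0.000 0.000 0.000; 0 -0.000 0.002 -0.044 0.000 0.000 0.000; 0 -0.000 0.003 -0.066 0.000 0.000 0.000; 0 -0.000 0.004 -0.090 0.000 0.000 0.000
0 -0.000 0.001 -0.024 0.000 0.000 0.000; 0 -0.000 0.002 -0.048 0.000 0.000 0.000; 0 -0.000 0.003 -0.070 0.000 0.000 0.000; 0 -0.000 0.004 -0.086 0.000 0.000 0.000; 0 -0.000 0.004 -0.096 0.000 0.000 0.000
0 0.003 0.005 0.000 0.000 0.000 0.000; 0 0.011 0.019 0.001 0.000 0.000 0.000; 0 0.025 0.043 0.002 0.000 0.000 0.000; 0 0.045 0.077 0.003 0.000 0.000 0.000; 0 0.070 0.120 0.005 0.000 0.000 0.000
0 0.027 0.046 0.002 0.000 0.000 0.000; 0 0.055 0.094 0.004 0.000 0.000 0.000; 0 0.083 0.142 0.006 0.000 0.000 0.000; 0 0.111 0.191 0.008 0.000 0.000 0.000; 0 0.138 0.237 0.010 0.000 0.000 0.000
0 0.024 0.041 0.002 0.000 0.000 0.000; 0 0.042 0.072 0.003 0.000 0.000 0.000; 0 0.054 0.093 0.004 0.000 0.000 0.000; 0 0.060 0.103 0.005 0.000 0.000 0.000; 0 0.062 0.106 0.005 0.000 0.000 0.000
```

Request:
jog_arm(
  motion="0 0.001 0 -0.008 0 0 0; 0 0.002 0 -0.024 0 0 0; 0 0.003 0 -0.044 0 0 0; 0 0.004 0 -0.066 0 0 0; 0 0.005 0 -0.09 0 0 0",
)

```text
time: 23.22
tool_pos: [0.5607, 0.1164, 0.2192]
tool_rot: [0.002, 0.08, 0.997, 0.022]
contact_force: [-0.0, -0.3, -4.0]
gripper_width: 0.182
grasp_force: 59.4
```

Request:
jog_arm(
  motion="0 0 0 -0.024 0 0 0; 0 0 0 -0.048 0 0 0; 0 0 0 -0.07 0 0 0; 0 0 0 -0.086 0 0 0; 0 0 0 -0.096 0 0 0",
)

```text
time: 23.85
tool_pos: [0.5604, 0.1142, 0.2665]
tool_rot: [0.002, 0.08, 0.997, 0.022]
contact_force: [-0.1, 0.5, -3.3]
gripper_width: 0.184
grasp_force: 59.4
```

```bash
python3 chk.py
```

```text
t 23.9 [0.6 0.1 0.3] pitch [ 0. -0.  0.]
rows: y; cols x -60..60 step 8: max Z
 -52  -99  -99  -99  -99  -99  -99  -99  -99  -99  -99  -99  -99  -99  -99  -99  -99
 -44   42   37   37   34   10  -99  -99  -99  -99  -99  -99  -99  -99    9    3    4
 -36   42  -99   25  -99    3  -99  -99  -99  -99  -99  -99   30   28    4    3    5
 -28   42   27   30   29   24   29  -99  -99  -99  -99   30   31   28    4    4    5
 -20   42   28   31   30   25   30   31  -99  -99  -99   31   31   28    4    4    5
 -12   42   28   31   30   25   30   32  -99  -99  -99   31   31   28    3    4    5
  -4   42   28   31   30   25   30   31  -99  -99  -99   31   31   27    3    4    4
   4   42   29   31   31   25   30  -99  -99  -99  -99   31   31   26    4    4    4
  12   42   28   31   30   24   29  -99  -99  -99  -99   27   27   19    3    3    5
  20   42   24   29   27   19   22   25  -99  -99  -99    3    4    3    4    4    5
  28   42    4    4    4    3    4    3  -99  -99    4    4    4    4    4    4    5
  36   43    4    4    4    4    4    3  -99  -99    4    4    4    4    4    4    5
  44   42  -99  -99  -99  -99  -99  -99  -99  -99  -99  -99    4    4    4    4    5
  52   37   38   39   38   39   39   39   48   50   39   39   10   10   11    4    3
```

Plugs have rolled back in the pan, all three in. Traverse.

Request:
jog_arm(
  motion="0 0.003 0.005 0 0 0 0; 0 0.011 0.019 0.001 0 0 0; 0 0.025 0.043 0.002 0 0 0; 0 0.045 0.077 0.003 0 0 0; 0 0.07 0.12 0.005 0 0 0",
)

```text
time: 24.52
tool_pos: [0.5346, 0.1806, 0.2662]
tool_rot: [0.002, 0.08, 0.997, 0.023]
contact_force: [-0.6, -0.2, -3.5]
gripper_width: 0.184
grasp_force: 59.4
```

Request:
jog_arm(
  motion="0 0.027 0.046 0.002 0 0 0; 0 0.055 0.094 0.004 0 0 0; 0 0.083 0.142 0.006 0 0 0; 0 0.111 0.191 0.008 0 0 0; 0 0.138 0.237 0.01 0 0 0",
)

```text
time: 25.15
tool_pos: [0.4848, 0.3092, 0.2666]
tool_rot: [0.002, 0.079, 0.997, 0.023]
contact_force: [0.0, -0.0, -2.8]
gripper_width: 0.181
grasp_force: 59.4
```

Request:
jog_arm(
  motion="0 0.024 0.041 0.002 0 0 0; 0 0.042 0.072 0.003 0 0 0; 0 0.054 0.093 0.004 0 0 0; 0 0.06 0.103 0.005 0 0 0; 0 0.062 0.106 0.005 0 0 0",
)

```text
time: 25.78
tool_pos: [0.464, 0.3646, 0.2663]
tool_rot: [0.002, 0.08, 0.997, 0.022]
contact_force: [-0.4, -0.1, -3.8]
gripper_width: 0.184
grasp_force: 59.4
```

```bash
cat > pl.py <<'E'
from h import *
np.set_printoptions(precision=4,suppress=True)
f=snap('wrist');P=cloud(f);snap('top')
for cam in ('wrist','top'):
  for t in ('scale_top','scoop','scoop_lip'): print(cam,t,[(np.round(d['at'],3).tolist(),round(d['p'],2)) for d in place_of(cam,t)][:2])
k=(abs(P[...,2]-.048)<.006)&(abs(P[...,0]-.466)<.13)&(abs(P[...,1]-.369)<.13)
print('platform z',np.median(P[...,2][k]),k.sum(),cv2.minAreaRect(P[k][:,:2].astype(np.float32)))
s=state();print(s['time'],s['tool_pos'],s['gripper_width'])
e=np.array([np.cos(YB),np.sin(YB),0]);l=np.array([-e[1],e[0],0])
g=np.array([.466,.369,.048+K])-.0018*l
st=rows([(g+[0,0,.1],rot(YB,-.045),0)])
rows([(g+[0,0,d],rot(YB,-t),0) for d,t in ((.09,.045),(.07,.045),(.05,.03),(.03,.015),(.015,0))])
E
python3 pl.py
```

```text
wrist scale_top []
wrist scoop [([0.484, 0.384, 0.209], 0.66)]
wrist scoop_lip [([0.475, 0.424, 0.193], 0.68)]
top scale_top [([0.465, 0.368, 0.051], 0.69)]
top scoop [([0.464, 0.367, 0.189], 0.69)]
top scoop_lip [([0.475, 0.427, 0.193], 0.85), ([0.462, 0.367, 0.315], 0.64)]
platform z 0.04846746237308963 7243 ((0.4676693379878998, 0.369176983833313), (0.1900392472743988, 0.2112206518650055), 4.998110294342041)
26.175 [0.4642 0.3643 0.2664] 0.1812623594564812
0 -0.006 0.006 0.084 -0.000 0.000 -0.000
0 -0.006 0.005 0.104 -0.000 0.000 -0.000; 0 -0.006 0.003 0.144 -0.000 0.000 -0.000; 0 -0.006 0.002 0.184 0.010 0.000 -0.000; 0 -0.006 -0.000 0.224 0.020 0.000 -0.000; 0 -0.006 -0.002 0.254 0.030 0.000 -0.000
```

Request:
jog_arm(
  motion="0 -0.002 0.002 0.015 0 0 0; 0 -0.004 0.003 0.045 0 0 0; 0 -0.006 0.004 0.085 0 0 0; 0 -0.007 0.005 0.13 0 0 0; 0 -0.007 0.004 0.165 0 0 0",
)

```text
time: 26.8
tool_pos: [0.4675, 0.3692, 0.1811]
tool_rot: [0.001, 0.08, 0.997, 0.022]
contact_force: [0.7, -0.2, -4.6]
gripper_width: 0.179
grasp_force: 59.4
```

Request:
jog_arm(
  motion="0 0 -0.001 0.025 0.006 0 0; 0 0 -0.002 0.045 0.012 0 0; 0 0 -0.003 0.063 0.018 0 0; 0 0 -0.004 0.078 0.025 0 0; 0 0 -0.005 0.088 0.03 0 0",
)

```text
time: 27.42
tool_pos: [0.4683, 0.3693, 0.1398]
tool_rot: [0.0, 0.08, 0.997, -0.0]
contact_force: [-0.4, 0.5, -3.2]
gripper_width: 0.18
grasp_force: 59.4
```

```bash
python3 - <<'E'
from h import *
s=state();print(s['time'],s['tool_pos'],(q2r(s['tool_rot'])*rot(YB).inv()).as_rotvec(),s['contact_force'])
e=np.array([np.cos(YB),np.sin(YB),0]);l=np.array([-e[1],e[0],0])
g=np.array([.467,.369,.048+K])-.0018*l
rows([(g,rot(YB),0)])
E
python3 chk.py
```

```text
27.425 [0.46833897 0.36926153 0.13976461] [-4.16182636e-04 -1.72612514e-05  4.08966835e-04] [-0.35601168  0.51804371 -3.16337352]
0 -0.001 -0.001 0.030 -0.000 0.000 0.000
t 27.475 [0.5 0.4 0.1] pitch [-0.  0.  0.]
rows: y; cols x -60..60 step 8: max Z
 -52  -99  -99  -99  -99  -99  -99  -99  -99  -99  -99  -99  -99  -99  -99  -99  -99
 -44   43   37   38   35   11  -99  -99  -99  -99  -99  -99  -99   12   10    5    6
 -36   43  -99   26  -99    4  -99  -99  -99  -99  -99  -99   30   24    5    5    6
 -28   43   28   31   31   26   31  -99  -99  -99  -99   33   31   24    5    5    6
 -20   43   29   32   32   26   32   33  -99  -99  -99   33   31    5    5    5    6
 -12   43   29   32   32   27   31   32  -99  -99  -99   33   30    5    5    5    6
  -4   44   30   32   32   27   31  -99  -99  -99  -99   33   30    5    5    5    7
   4   43   29   32   32   27   31   33  -99  -99  -99   32   28    5    5    5    6
  12   44   29   32   32   25   30   32  -99  -99  -99   28   21    5    5    5    6
  20   44   24   29   28   20   21   25  -99  -99  -99    5    5    5    5    5    6
  28   44    5    5    4    5    5    5  -99  -99    5    5    5    5    5    5    6
  36   44    5    5    5    5    5    5  -99  -99    5    5    5    5    5    5    6
  44   43   43   43   44   44   44   44  -99  -99   44   45    6    6    5    5    6
  52   39   38   38   39   36   35   35   49   52   35   36   11   10   10    5    4
```

Lower the last 15 mm gently.

Request:
jog_arm(
  motion="0 0 0 0.008 0 0 0; 0 0 0 0.015 0 0 0; 0 0 0 0.021 0 0 0; 0 0 0 0.026 0 0 0; 0 0 0 0.029 0 0 0",
)

```text
time: 28.1
tool_pos: [0.4683, 0.3691, 0.1253]
tool_rot: [-0.0, 0.08, 0.997, -0.0]
contact_force: [-0.8, -0.0, -2.4]
gripper_width: 0.18
grasp_force: 59.4
```

Request:
jog_arm(
  motion="0 0 0 0.001 0 0 0; 0 0 0 0.002 0 0 0; 0 0 0 0.003 0 0 0; 0 0 0 0.003 0 0 0; 0 0 0 0.003 0 0 0",
)

```text
time: 28.72
tool_pos: [0.4685, 0.3693, 0.1247]
tool_rot: [0.0, 0.08, 0.997, 0.0]
contact_force: [-2.2, -0.0, 2.7]
gripper_width: 0.176
grasp_force: 60.0
```

Request:
jog_arm(
  motion="25 0 0 0 0 0 0; 35 0 0 0 0 0 0; 60 0 0 0 0 0 0; 60 0 0 0 0 0 0; 60 0 0 0 0 0 0",
)

```text
time: 29.35
tool_pos: [0.4683, 0.3691, 0.124]
tool_rot: [0.0, 0.08, 0.997, 0.0]
contact_force: [0.2, 0.2, -0.7]
gripper_width: 0.603
grasp_force: 0.0
```

Request:
jog_arm(
  motion="60 0 0 -0.03 0 0 0; 60 0 0 -0.08 0 0 0; 60 0 0 -0.14 0 0 0; 60 0 0 -0.22 0 0 0; 60 0 0 -0.3 0 0 0",
)

```text
time: 29.98
tool_pos: [0.4683, 0.3692, 0.2765]
tool_rot: [0.0, 0.08, 0.997, 0.0]
contact_force: [0.2, -0.8, 0.3]
gripper_width: 0.598
grasp_force: 0.0
```

```bash
python3 - <<'E'
from h import *
f=snap('wrist');t=snap('top');P=cloud(f)
for cam in ('wrist','top'):
  for n in ('scale_top','scoop','scoop_lip','scoop_grip','plug0','bin_handle','roll_wide','roll_tall','core_ring'): print(cam,n,[(np.round(d['at'],3).tolist(),round(d['p'],2)) for d in place_of(cam,n) if d['p']>.4])
im=np.zeros((400,800,3),np.uint8)
im[:300,:400]=cv2.resize(f['color'],(400,300)); im[:300,400:]=cv2.resize(t['color'],(400,300))
cv2.imwrite('pics/m9.png',im[:300,:,::-1]); print(state()['time'],state()['contact_force'])
E
```

```text
wrist scale_top []
wrist scoop [([0.468, 0.369, 0.045], 0.68)]
wrist scoop_lip [([0.479, 0.428, 0.049], 0.67)]
wrist scoop_grip [([0.47, 0.367, 0.172], 0.93)]
wrist plug0 [([0.471, 0.329, 0.059], 0.93), ([0.478, 0.357, 0.061], 0.66), ([0.485, 0.383, 0.068], 0.56), ([0.719, -0.032, 0.015], 0.51)]
wrist bin_handle [([0.476, 0.429, 0.048], 0.67)]
wrist roll_wide [([0.713, 0.303, -0.002], 0.59), ([0.477, 0.36, 0.064], 0.58)]
wrist roll_tall []
wrist core_ring [([0.364, 0.029, 0.001], 0.64)]
top scale_top []
top scoop [([0.469, 0.37, 0.047], 0.96)]
top scoop_lip [([0.478, 0.426, 0.044], 0.9)]
top scoop_grip [([0.467, 0.373, 0.17], 0.9)]
top plug0 [([0.463, 0.326, 0.066], 0.73), ([0.48, 0.355, 0.064], 0.65), ([0.717, -0.032, 0.015], 0.56), ([0.606, -0.178, 0.013], 0.45), ([0.486, 0.388, 0.068], 0.43)]
top bin_handle [([0.524, -0.076, 0.215], 0.92)]
top roll_wide [([0.71, 0.3, -0.0], 0.84)]
top roll_tall [([0.704, -0.319, -0.0], 0.79)]
top core_ring [([0.365, 0.027, -0.0], 0.52)]
30.975 [ 0.65221628  0.15354476 -0.08861602]
```

View pics/m9.png

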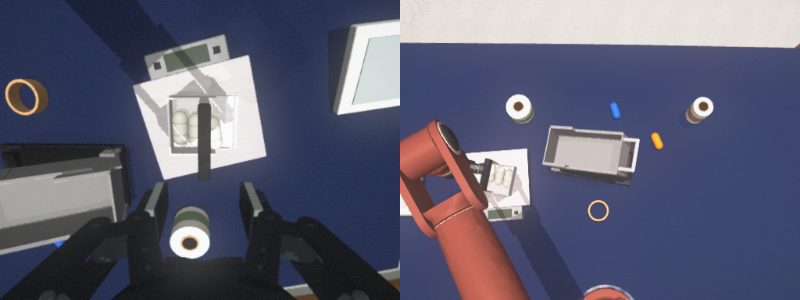

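The picture shows the scoop with three plugs near the middle of the platform (wrist view about 203,125). The bin is empty and still tipped, and the rolls and ring have not moved.

```bash
python3 -c "
from plant import *
print(job_done())"
```

```text
the job is handed in; nothing more can be done
None
```

The job is handed in at about 31 s: the bin is left fully tipped, the scoop sits level on the middle of the scale with all three plugs in it, and the label rolls, ring and look-alikes were left where they were.

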